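# Press the push cap onto a trolley wheel's axle

## Task

One trolley wheel on the bench still has a bare axle. Take the loose brass push cap, set it mouth down over that axle and press it straight down until it sits fully home on the hub, then let go. Leave the larger dark cap lying where it is.

Things in the scene. Friction and masses are not known exactly. Their poses are not given: they have to be found in the camera images.
- cap_mid (a point): Centre of the loose brass push cap: cylinder 44 mm wide, 40 high, some 75 g, closed top up (z), mouth down on the bench; point 20 mm above its underside. Bore 34 wide, 35 deep; 4 sprung teeth 6 mm above the mouth, 16 mm apart, grip the axle: merely laid on it the cap stands about 10 mm high; a push of 6 to 20 N drives it home, held by its sides or with closed fingers on its top; it stays put.
- hub_top (a point): Middle of the hub's top face on the unfinished black-tyred wheel (110 mm wide, lying flat, tyre top 47 mm above the bench, fixed on a blue plate 120 mm square). Grey hub 40 mm wide, face 70 mm above the bench. A bare steel axle stands 33 mm up from here (z): 18 mm thick, upper 18 mm tapering to 6. Cap home: underside on this face, cap_mid 20 mm above this point.
- done_cap_top (a point): Middle of the top of the brass cap already fitted to the other, finished wheel, which is otherwise alike and also fixed; 110 mm above the bench. Nothing to do there. Either wheel may be on either side.
- big_cap_mid (a point): Centre of a larger dark steel cap, 60 mm wide, 50 high, loose on the bench, for another axle: leave it alone. Also lying about: a bright hexagon nut (44 mm across, 18 high) and a bright bearing ring (48 mm across, 14 high).
Not all that is in view belongs to the job. Leave any purple or red look-alike of the part that bears hub_top alone. Of the things shaped like the part that bears cap_mid, the brass one is meant.

How it is judged:
At the end, for the whole second after the job is handed in: The brass cap is on the bare axle of the unfinished wheel, closed top up: its underside within 3.5 mm of the hub face, its axis within 8 mm of the axle and within 10 degrees of upright (horizontal distance between cap_mid and hub_top below 0.008 m and z of cap_mid in the frame of hub_top between 0.017 and 0.0235 m and angle between cap_mid's own z axis and vertical below 0.175 rad); the robot touches nothing.
It fails at once if the dark cap is moved more than 40 mm from where it lay (distance of big_cap_mid from where it was at the start of the episode above 0.04 m).
It also fails if it takes over 42 s, if anything falls off the work surface, if the arm or the gripper's body presses on something with over 40 N, if the wrist force passes 120 N, or if a joint passes its speed limit or range.

## Robot

A 6-joint arm with a two-finger parallel gripper is mounted at the origin on the work surface. World frame = base frame: x ahead of the robot, y to its left, z up, the work surface at z = 0. Lengths are in m, angles in rad, forces in N, time in s.
With the tool pointing down it reaches from about 0.375 to 0.975 m from the base axis. Payload 3.8 kg.
Tool frame: the origin (TCP) lies at the very end of the fingers, on their centre line; the grasp point (between the pads) lies 19 mm behind it (manip.grasp_offset is the distance from the TCP to the grasp point, in m); z points along the fingers, y is the line along which they close (so a half turn about z gives the same grasp; the last joint's range is limited). The gripper opens to 88 mm and grips with 3 to 60 N. Pads are 18 mm wide; open, the fingers measure 123 mm over their backs; the gripper's body (75 mm by 187 mm) begins 45 mm behind the grasp point.
Start: joints at [-1.279, 0.264, 1.604, -0, 1.274, -0.037], TCP at [0.218, -0.639, 0.239] pointing down, gripper open.
Joint ranges: [-2.63, 2.63], [-0.94, 2.18], [0.31, 2.57], [-1.31, 4.45], [0, 2.66], [-2.55, 2.55]. Speed limits (rad/s): [2.57, 2.57, 3.14, 3.14, 3.14, 3.14].

## Interface

Orientations are given as a rotation vector (axis times angle).
In Python, from plant import manip gives the robot as it stands.
- The arm moves only by the tool step_arm, never from a script. Its argument "rows" is a list of rows, each a list of 7 numbers: the opening, from 0 (shut) to 1 (fully open), then the shift along the tool's x, y, z in m, then the turn, a rotation vector about the tool's x, y, z in rad. In form: [[gripper, tx, ty, tz, wx, wy, wz], ...]. A call has 1 to 10 rows; each row shifts and turns the commanded pose from where the row before left it, along the tool's axes as they then stand; what a row does not reach is not made up. A row lasts 1/8 s, in which the tool goes at most 62.5 mm and 10.7 degrees, less where a joint would pass 70% of its speed; a pose out of reach is approached as far as the arm can. A call is refused whole if a number of a shift passes 0.0625 or a number of a turn 0.188, either way. A call with a gripper value outside its range is refused whole. The fingers move at their own pace and stop on an object; "squeeze" is the grip in N (left out, the last holds). Time passes only in rows, so rows that do not move let the fingers close. It gives the time, the measured TCP pose, the force, the opening and the grip force at its end, in the units of the state.
- manip.read_state(): the state, without advancing time (a new reading comes with each control period).
- manip.snapshot(name): name is "side" or "top"; returns a dict with "img" (420x560x3 uint8, red, green, blue), "fx", "fy", "cx", "cy" (pixels), "rvec" (rotation vector, rad) and "tvec" (3), from world to camera coordinates, as OpenCV has them. Camera axes: x right, y down, z forward; pixel columns grow to the right and rows downward; lengths in m; the calibration is good to about 2 mm. A picture is of the moment at which its call begins. There is no depth.
- manip.job_done(): hands the job in; it is judged then, once.
The state is a dict: "t": time; "qpos": joint angles; "qd": joint speeds; "joint_torque": joint torques, N m; "eef_pos": TCP position; "orientation": TCP orientation; "contact_force": force on the tool from outside, world axes, zero at the start; "wrist_torque": the same for the moment, N m; "finger_gap": finger opening in m; "gripper_force": force on a finger pad.
Only numpy, scipy, OpenCV 4.12 (cv2) and the standard library are available. Lean on these libraries where they do the work, as an engineer would, in place of code of your own. Each camera call takes 0.05 s, during which the arm holds its last target. There are 200 camera calls.

## Working session

There is one attempt and no reset: what is moved stays moved. The work goes in short steps, Python scripts to look and compute and a tool call to move; the robot and the scene stay as the last step left them, time stands still between calls to the robot, and variables do not carry over. Pictures are saved under pics/ and viewed, at most 10 in all, crops included, and the job is handed in when it is done.

Besides the shell and the picture viewer there is one more tool, called after "Request:" as name([rows], argument=value, ...), one row to a line, values as JSON. step_arm: Moves the arm, as the interface text tells. Its arguments: {"type":"object","properties":{"rows":{"type":"array","items":{"type":"array","items":{"type":"number"}}},"squeeze":{"type":"number"}},"required":["rows"]}

```bash
mkdir -p pics
cat > h.py <<'E'
import numpy as np, cv2
from plant import manip
def snap(n,f=None):
    s=manip.snapshot(n)
    if f: cv2.imwrite('pics/'+f,s['img'][:,:,::-1])
    return s
def ray(s,u,v,z):
    R=cv2.Rodrigues(np.array(s['rvec'],float))[0];t=np.array(s['tvec'],float).ravel()
    d=R.T@np.array([(u-s['cx'])/s['fx'],(v-s['cy'])/s['fy'],1]);c=-R.T@t
    return c+d*(z-c[2])/d[2]
def proj(s,p):
    return cv2.projectPoints(np.array([p],float),np.array(s['rvec'],float),np.array(s['tvec'],float),np.array([[s['fx'],0,s['cx']],[0,s['fy'],s['cy']],[0,0,1.]]),None)[0].ravel()
E
python3 - <<'E'
from h import *
for n in('top','side'):
    s=snap(n,n+'1.png')
    R=cv2.Rodrigues(np.array(s['rvec'],float))[0];print(n,s['fx'],-R.T@np.ravel(s['tvec']),R[2])
    np.savez(n+'1.npz',**s)
print(manip.read_state())
E
```

```text
top 476.8875640928303 [0.51073356 0.08510277 0.99632226] [ 7.57395552e-02  2.24437032e-04 -9.97127609e-01]
side 382.8541848048219 [0.33805985 0.41034849 0.63672347] [ 0.33664513 -0.51609904 -0.78759878]
{'t': 0.1, 'qpos': array([-1.27887849e+00,  2.64696086e-01,  1.60519733e+00, -3.76998453e-05,
        1.27368079e+00, -3.68727376e-02]), 'qd': array([-0.00013914, -0.00156499, -0.00246452,  0.00049609,  0.00010275,
       -0.00121484]), 'joint_torque': array([ 1.49378570e-05, -5.03618073e+01, -3.58071828e+01,  7.30973482e-02,
        2.33520084e-02, -5.48317496e-05]), 'eef_pos': array([ 0.21778274, -0.63824935,  0.23752184]), 'orientation': array([-3.09729882e+00, -5.13836093e-01,  4.51717599e-04]), 'contact_force': array([-0.40325582, -0.30480895,  0.91612861]), 'wrist_torque': array([ 0.00377228, -0.01537043,  0.01798452]), 'gripper_force': 0.0, 'finger_gap': 0.08820287144136377}
```

View pics/top1.png

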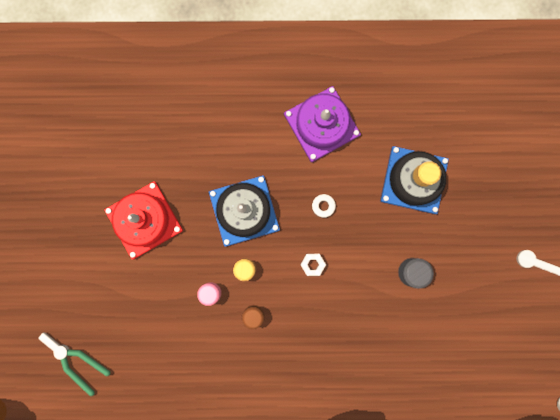

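View pics/side1.png

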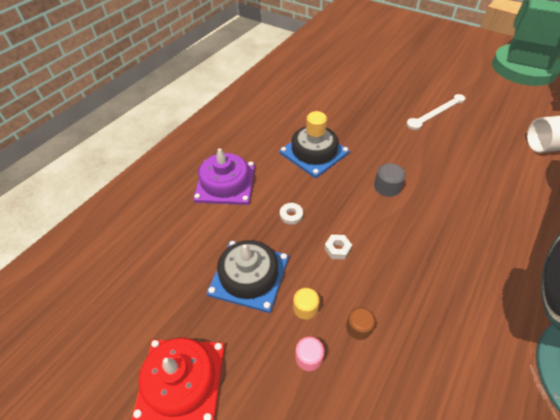

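Run:
```python
from h import *
for n in('top','side'):
    s=dict(np.load(n+'1.npz'));im=s['img'];hsv=cv2.cvtColor(im,cv2.COLOR_RGB2HSV)
    def blobs(m,amin=60):
        k,l,st,c=cv2.connectedComponentsWithStats(m.astype(np.uint8))
        return [(i,st[i],c[i],l==i) for i in range(1,k) if st[i][4]>amin]
    H,S,V=[hsv[...,i].astype(int) for i in range(3)]
    for i,st,c,m in blobs((H>18)&(H<32)&(S>130)&(V>90)):
        print(n,'yellow',st,c.round(1))
        vs=V[m];print('  V pct',np.percentile(vs,[5,25,50,75,95]))
        t=m&(V>np.percentile(vs,75)-20)
        ys,xs=np.nonzero(t);u,v=(xs.min()+xs.max())/2,(ys.min()+ys.max())/2
        print('  topface',t.sum(),u,v,xs.max()-xs.min()+1,ys.max()-ys.min()+1,'z.04',ray(s,u,v,.04).round(4),'z.11',ray(s,u,v,.11).round(4))
    for i,st,c,m in blobs((H>100)&(H<125)&(S>150)&(V>60),150):
        pts=np.argwhere(m)[:,::-1].astype(np.float32)
        P=np.array([ray(s,u,v,.008)[:2] for u,v in pts],np.float32)
        r=cv2.minAreaRect(P);print(n,'blue',st,r)
    x0,y0=(205,170) if n=='top' else (205,225)
    cr=im[y0:y0+80,x0:x0+85]
    cv2.imwrite(f'pics/w_{n}.png',cv2.resize(cr,None,fx=7,fy=7,interpolation=cv2.INTER_CUBIC)[:,:,::-1])
a=cv2.imread('pics/w_top.png');b=cv2.imread('pics/w_side.png')
cv2.imwrite('pics/w.png',cv2.resize(np.hstack([a,b]),(800,376)))
```

```text
top yellow [418 162  22  23 333] [428.3 172.3]
  V pct [241. 253. 255. 255. 255.]
  topface 325 428.5 172.5 22 22 z.04 [ 0.6573 -0.2257  0.04  ] z.11 [ 0.6465 -0.203   0.11  ]
top yellow [233 260  21  20 111] [243.4 269.1]
  V pct [236.5 247.  253.  254.  255. ]
  topface 106 243.0 269.5 21 20 z.04 [0.4648 0.1498 0.04  ] z.11 [0.4681 0.1451 0.11  ]
top blue [382 147  58  66 625] ((0.6471145749092102, -0.20541352033615112), (0.1178327351808548, 0.11791697889566422), 76.66612243652344)
top blue [219 178  59  67 540] ((0.5850277543067932, 0.15001347661018372), (0.11719824373722076, 0.11671751737594604), 16.035402297973633)
side yellow [307 111  19  14 204] [316.2 117.9]
  V pct [234.15 246.   247.   247.   247.  ]
  topface 202 316.0 117.5 19 14 z.04 [ 0.687  -0.2853  0.04  ] z.11 [ 0.6461 -0.2037  0.11  ]
side yellow [294 288  24  24 462] [305.7 299.5]
  V pct [235.05 247.   247.   247.   247.  ]
  topface 455 305.5 299.5 24 24 z.04 [0.4625 0.1497 0.04  ] z.11 [0.4479 0.1803 0.11  ]
side blue [283 144  63  31 367] ((0.6472985148429871, -0.20739465951919556), (0.11624561250209808, 0.11670961230993271), 76.72464752197266)
side blue [212 275  66  36 584] ((0.5719004273414612, 0.18397092819213867), (0.11879526823759079, 0.055101122707128525), 23.82723045349121)
```

View pics/w.png

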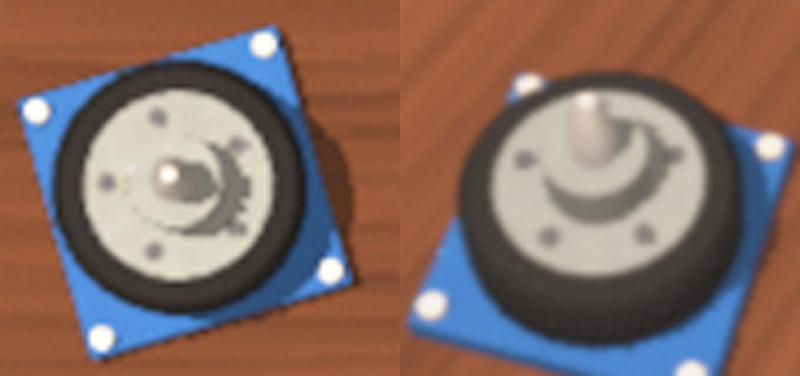

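The zoomed bare wheel shows the axle tip at about (240.7, 207.6) in the top view and (244.9, 245.8) in the side view; next I triangulate it and refine the cap.

Run:
```python
from h import *
T=dict(np.load('top1.npz'));S_=dict(np.load('side1.npz'))
def tri(a,b):
    def P(s):
        return np.array([[s['fx'],0,s['cx']],[0,s['fy'],s['cy']],[0,0,1.]])@np.c_[cv2.Rodrigues(s['rvec'].astype(float))[0],s['tvec'].ravel()]
    X=cv2.triangulatePoints(P(T),P(S_),np.array(a,float),np.array(b,float)).ravel();return X[:3]/X[3]
print('axle tip tri',tri((240.7,207.6),(244.9,245.8)),ray(T,240.7,207.6,.101),ray(S_,244.9,245.8,.101))
cap=[]
for n,s,c in(('top',T,(244,269)),('side',S_,(306,302))):
    hsv=cv2.cvtColor(s['img'],cv2.COLOR_RGB2HSV);H,S,V=[hsv[...,i].astype(int) for i in range(3)]
    m=(H>15)&(H<38)&(S>90)&(V>70)
    k,l,st,ce=cv2.connectedComponentsWithStats(m.astype(np.uint8));i=l[c[1],c[0]]
    ys,xs=np.nonzero(l==i);print(n,i,st[i],ce[i],'rowprofile',[(y,xs[ys==y].min(),xs[ys==y].max()) for y in range(ys.min(),ys.max()+1,3)])
    u,v=ce[i];cap.append((u,v));print(ray(s,u,v,.02),ray(s,u,v,.04),V[c[1]-15:c[1]+15,c[0]].tolist(),S[c[1]-15:c[1]+15,c[0]].tolist())
    # grey tyre+hub: dark tyre outer contour
    print('tyre grey?')
    x0,y0,x1,y1=(205,170,290,250) if n=='top' else (205,225,290,305)
    w=((S<90)&(V<110)) if n=='top' else ((S<90)&(V<110))
    sub=np.zeros_like(w,np.uint8);sub[y0:y1,x0:x1]=w[y0:y1,x0:x1]
    cs=max(cv2.findContours(sub,0,1)[0],key=cv2.contourArea);e=cv2.fitEllipse(cs);print(e,ray(s,*e[0],.047))
    hub=np.zeros_like(w,np.uint8);hub[y0:y1,x0:x1]=((S<70)&(V>110))[y0:y1,x0:x1]
print('tri centroid',tri(*cap))
```

```text
axle tip tri [0.58284841 0.14923726 0.10629887] [0.5835806  0.14982196 0.101     ] [0.58480004 0.14635191 0.101     ]
top 2 [233 259  23  22 398] [243.89698492 269.5201005 ] rowprofile [(259, np.int64(241), np.int64(247)), (262, np.int64(236), np.int64(252)), (265, np.int64(234), np.int64(254)), (268, np.int64(233), np.int64(255)), (271, np.int64(233), np.int64(255)), (274, np.int64(234), np.int64(254)), (277, np.int64(236), np.int64(251)), (280, np.int64(240), np.int64(247))]
[0.46377271 0.149316   0.02      ] [0.46473471 0.14800059 0.04      ] [161, 154, 152, 156, 155, 228, 250, 254, 255, 255, 255, 255, 255, 255, 255, 255, 255, 255, 255, 255, 255, 255, 255, 255, 255, 254, 232, 169, 147, 145] [160, 157, 158, 159, 158, 162, 151, 137, 123, 120, 120, 120, 119, 120, 121, 119, 120, 120, 120, 119, 120, 119, 119, 120, 125, 140, 160, 157, 158, 158]
tyre grey?
((242.8428955078125, 209.3329315185547), (52.10639190673828, 53.249847412109375), 151.66058349609375) [0.58447449 0.14945047 0.047     ]
side 31 [293 288  27  31 673] [305.67756315 302.81426449] rowprofile [(288, np.int64(302), np.int6
[... 245 characters left out ...]
(294), np.int64(317)), (312, np.int64(295), np.int64(316)), (315, np.int64(297), np.int64(313)), (318, np.int64(301), np.int64(309))]
[0.463267   0.14616134 0.02      ] [0.45920661 0.15472878 0.04      ] [193, 239, 247, 247, 247, 247, 247, 247, 247, 247, 247, 247, 247, 247, 247, 247, 247, 247, 247, 247, 247, 247, 247, 245, 227, 212, 206, 204, 205, 204] [161, 161, 149, 142, 144, 142, 142, 142, 142, 142, 142, 144, 141, 145, 144, 142, 140, 140, 141, 140, 136, 142, 149, 157, 166, 167, 166, 168, 168, 166]
tyre grey?
((247.76763916015625, 268.87835693359375), (56.5208740234375, 60.17699432373047), 73.95696258544922) [0.57674635 0.15657235 0.047     ]
tri centroid [0.46334034 0.14867459 0.0245988 ]
```

Axle is at about (0.5845, 0.1495) and the brass cap at (0.464, 0.148); first I align the tool with the world axes.

Request:
step_arm([
  [1, 0, 0, 0, 0, 0, 0.165],
  [1, 0, 0, 0, 0, 0, 0.164],
  [1, 0, 0, 0, 0, 0, 0],
], squeeze=30)

```text
t: 0.48
eef_pos: [0.2179, -0.6385, 0.238]
orientation: [-3.141, -0.003, 0.0]
contact_force: [0.1, -0.3, -0.3]
finger_gap: 0.0878
gripper_force: 0.0
```

Request:
step_arm([
  [1, 0.025, -0.056, 0, 0, 0, 0],
  [1, 0.025, -0.056, 0, 0, 0, 0],
  [1, 0.025, -0.056, 0, 0, 0, 0],
  [1, 0.025, -0.056, 0, 0, 0, 0],
  [1, 0.025, -0.056, 0, 0, 0, 0],
  [1, 0.025, -0.056, 0, 0, 0, 0],
  [1, 0.025, -0.056, 0, 0, 0, 0],
  [1, 0.01, -0.056, 0, 0, 0, 0],
  [1, 0.01, -0.056, 0, 0, 0, 0],
  [1, 0.01, -0.056, 0, 0, 0, 0],
])

```text
t: 1.72
eef_pos: [0.423, -0.0771, 0.2388]
orientation: [3.141, 0.005, 0.001]
contact_force: [0.8, -0.9, 0.8]
finger_gap: 0.0879
gripper_force: 0.0
```

Request:
step_arm([
  [1, 0.01, -0.0565, 0, 0, 0, 0],
  [1, 0.01, -0.0565, 0, 0, 0, 0],
  [1, 0.01, -0.0565, 0, 0, 0, 0],
  [1, 0.011, -0.0565, 0, 0, 0, 0],
  [1, 0, 0, 0.05, 0, 0, 0],
  [1, 0, 0, 0.05, 0, 0, 0],
  [1, 0, 0, 0.05, 0, 0, 0],
  [1, 0, 0, 0, 0, 0, 0],
])

```text
t: 2.72
eef_pos: [0.4598, 0.1461, 0.0846]
orientation: [3.139, 0.004, -0.015]
contact_force: [-0.0, 0.0, 0.2]
finger_gap: 0.0877
gripper_force: 0.0
```

Run:
```python
from h import *
a=snap('side')['img'][190:400,190:440]
b=snap('top')['img'][150:360,150:400]
cv2.imwrite('pics/g.png',cv2.resize(np.hstack([a,b]),(800,336))[:,:,::-1])
```

```text
(no output)
```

View pics/g.png

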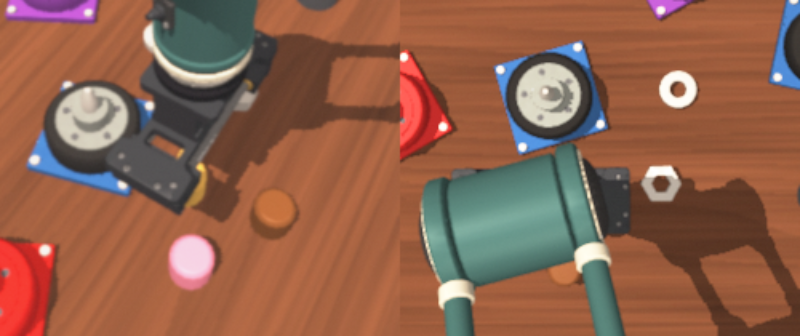

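The view shows the cap between the fingers, clear of the pink cap, the nut and the wheel. I go down and grip.

Request:
step_arm([
  [1, 0.004, -0.002, 0.025, 0, 0, 0],
  [1, 0, 0, 0.025, 0, 0, 0],
  [1, 0, 0, 0.024, 0, 0, 0],
  [1, 0, 0, 0, 0, 0, 0],
  [1, 0, 0, 0, 0, 0, 0],
])

```text
t: 3.45
eef_pos: [0.4703, 0.1496, 0.0171]
orientation: [-3.141, -0.0, -0.006]
contact_force: [-0.3, -0.1, -0.5]
finger_gap: 0.0881
gripper_force: 0.0
```

Request:
step_arm([
  [1, -0.006, 0.001, 0.008, 0, 0, 0],
  [1, 0, 0, 0, 0, 0, 0],
  [1, 0, 0, 0, 0, 0, 0],
  [1, 0, 0, 0, 0, 0, 0],
])

```text
t: 3.95
eef_pos: [0.4623, 0.1482, 0.0069]
orientation: [-3.141, 0.0, -0.001]
contact_force: [0.3, 0.1, 0.5]
finger_gap: 0.0884
gripper_force: 0.0
```

Request:
step_arm([
  [1, 0.001, 0, -0.001, 0, 0, 0],
  [0, 0, 0, 0, 0, 0, 0],
  [0, 0, 0, 0, 0, 0, 0],
  [0, 0, 0, 0, 0, 0, 0],
  [0, 0, 0, 0, 0, 0, 0],
  [0, 0, 0, 0, 0, 0, 0],
  [0, 0, 0, 0, 0, 0, 0],
], squeeze=35)

```text
t: 4.82
eef_pos: [0.4631, 0.1481, 0.0077]
orientation: [3.142, -0.0, -0.0]
contact_force: [-0.2, -0.7, -0.2]
finger_gap: 0.0432
gripper_force: 35.0
```

Request:
step_arm([
  [0, 0, 0, -0.03, 0, 0, 0],
  [0, 0, 0, -0.05, 0, 0, 0],
  [0, 0, 0, -0.05, 0, 0, 0],
  [0, 0.03, 0, 0, 0, 0, 0],
  [0, 0.03, 0, 0, 0, 0, 0],
  [0, 0.03, 0, 0, 0, 0, 0],
  [0, 0.03, -0.001, 0, 0, 0, 0],
  [0, 0, 0, 0, 0, 0, 0],
  [0, 0, 0, 0, 0, 0, 0],
  [0, 0, 0, 0, 0, 0, 0],
])

```text
t: 6.08
eef_pos: [0.5818, 0.149, 0.1374]
orientation: [3.141, 0.0, -0.002]
contact_force: [-0.1, 0.2, -0.3]
finger_gap: 0.0428
gripper_force: 35.0
```

Run:
```python
from h import *
s=snap('side');print(proj(s,[.5845,.1495,.103]))
a=s['img'][170:320,160:360]
cv2.imwrite('pics/g2.png',cv2.resize(a,(800,600),interpolation=cv2.INTER_CUBIC)[:,:,::-1])
```

```text
[243.83557836 246.55207141]
```

View pics/g2.png

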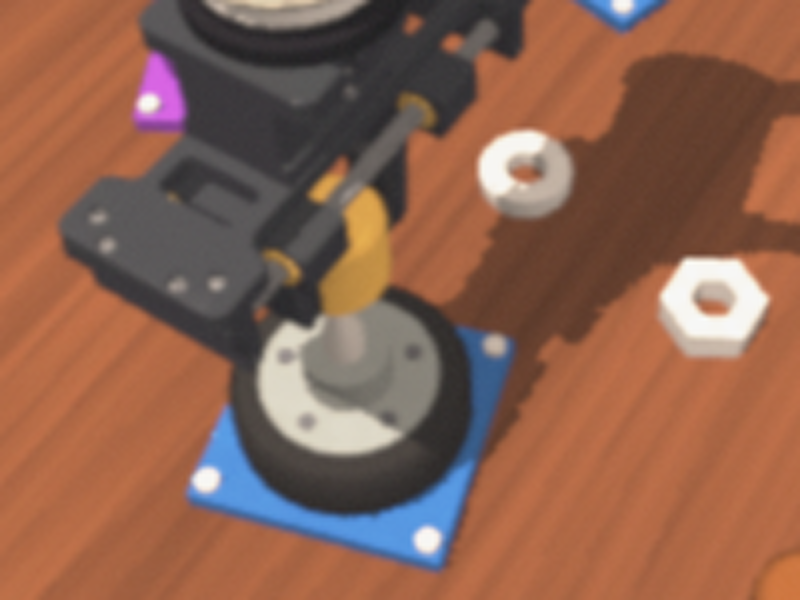

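The picture shows the cap upright in the fingers just above the axle (axle base near crop pixel (345,350)). I descend straight.

Request:
step_arm([
  [0, 0.002, 0, 0.012, 0, 0, 0],
  [0, 0, 0, 0.012, 0, 0, 0],
  [0, 0, 0, 0.01, 0, 0, 0],
  [0, 0, 0, 0.006, 0, 0, 0],
  [0, 0, 0, 0, 0, 0, 0],
  [0, 0, 0, 0, 0, 0, 0],
])

```text
t: 6.88
eef_pos: [0.5854, 0.1492, 0.098]
orientation: [-3.141, 0.0, -0.001]
contact_force: [0.2, 0.3, -0.1]
finger_gap: 0.0429
gripper_force: 35.0
```

Request:
step_arm([
  [0, -0.001, 0, 0.005, 0, 0, 0],
  [0, 0, 0, 0.005, 0, 0, 0],
  [0, 0, 0, 0, 0, 0, 0],
  [0, 0, 0, 0, 0, 0, 0],
])

```text
t: 7.38
eef_pos: [0.5842, 0.1485, 0.0873]
orientation: [3.141, -0.0, 0.0]
contact_force: [1.9, -3.3, -2.9]
finger_gap: 0.0429
gripper_force: 35.0
```

Request:
step_arm([
  [0, 0.001, 0.001, 0.003, 0, 0, 0],
  [0, 0, 0, 0.003, 0, 0, 0],
  [0, 0, 0, 0.003, 0, 0, 0],
  [0, 0, 0, 0, 0, 0, 0],
  [0, 0, 0, 0, 0, 0, 0],
])

```text
t: 8.0
eef_pos: [0.5846, 0.1485, 0.0784]
orientation: [-3.141, 0.0, 0.002]
contact_force: [-1.5, 0.2, -1.1]
finger_gap: 0.043
gripper_force: 35.0
```

Request:
step_arm([
  [0, 0, 0, 0.002, 0, 0, 0],
  [0, 0, 0, 0.001, 0, 0, 0],
  [0, 0, 0, 0, 0, 0, 0],
  [0, 0, 0, 0, 0, 0, 0],
])

```text
t: 8.5
eef_pos: [0.5847, 0.1484, 0.0776]
orientation: [-3.141, 0.0, 0.002]
contact_force: [-7.8, -0.3, 13.1]
finger_gap: 0.0429
gripper_force: 35.0
```

Run:
```python
from h import *
st=manip.read_state();print(st['contact_force'],st['eef_pos'])
s=snap('side')
a=s['img'][170:320,160:360]
cv2.imwrite('pics/g3.png',cv2.resize(a,(800,600),interpolation=cv2.INTER_CUBIC)[:,:,::-1])
```

```text
[-7.84105766 -0.27774504 13.1476189 ] [0.58468006 0.14844668 0.07762897]
```

View pics/g3.png

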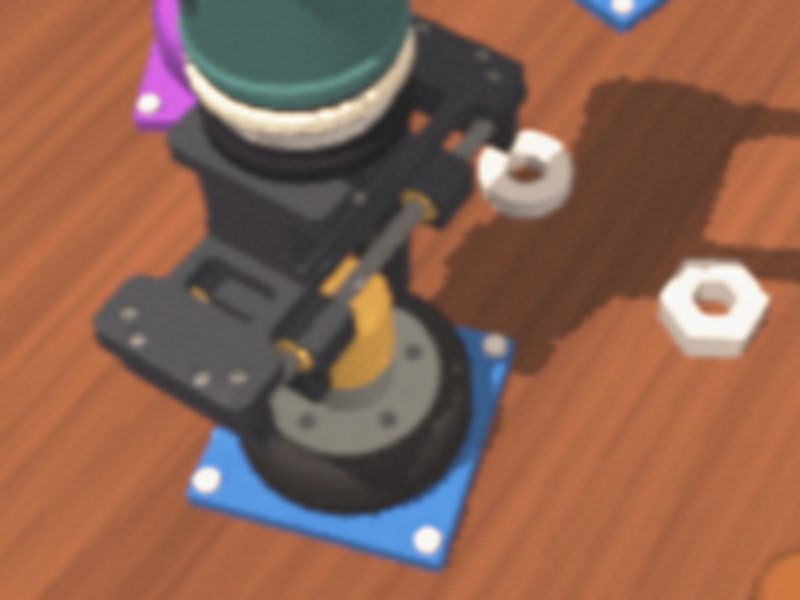

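The cap appears to sit on the hub (crop pixel (360,385)), and the force rises at exactly the expected height. One more small push, then release.

Request:
step_arm([
  [0, -0.001, 0, 0.001, 0, 0, 0],
  [0, 0, 0, 0, 0, 0, 0],
  [0, 0, 0, 0, 0, 0, 0],
])

```text
t: 8.93
eef_pos: [0.5847, 0.1484, 0.0776]
orientation: [-3.141, 0.001, -0.002]
contact_force: [-7.3, -1.5, 13.4]
finger_gap: 0.0429
gripper_force: 35.0
```

Request:
step_arm([
  [0, 0, 0, -0.002, 0, 0, 0],
  [1, 0, 0, 0, 0, 0, 0],
  [1, 0, 0, 0, 0, 0, 0],
  [1, 0, 0, 0, 0, 0, 0],
  [1, 0, 0, 0, 0, 0, 0],
  [1, 0, 0, -0.03, 0, 0, 0],
  [1, 0, 0, -0.05, 0, 0, 0],
  [1, 0, 0, -0.05, 0, 0, 0],
  [1, 0, 0.06, 0, 0, 0, 0],
])

```text
t: 10.05
eef_pos: [0.5881, 0.0908, 0.2129]
orientation: [-3.139, -0.008, -0.018]
contact_force: [0.2, -0.4, -0.8]
finger_gap: 0.0884
gripper_force: 0.0
```

Request:
step_arm([
  [1, 0, 0.06, 0, 0, 0, 0],
  [1, 0, 0.06, 0, 0, 0, 0],
  [1, -0.03, 0.05, 0, 0, 0, 0],
  [1, -0.03, 0.05, 0, 0, 0, 0],
  [1, 0, 0, 0, 0, 0, 0],
])

```text
t: 10.68
eef_pos: [0.5222, -0.1348, 0.2065]
orientation: [3.141, -0.008, -0.001]
contact_force: [0.1, 0.6, -0.6]
finger_gap: 0.088
gripper_force: 0.0
```

Run:
```python
from h import *
print(manip.read_state()['contact_force'],manip.read_state()['eef_pos'])
ims=[]
for n in('side','top'):
    s=snap(n);hsv=cv2.cvtColor(s['img'],cv2.COLOR_RGB2HSV);H,S,V=[hsv[...,i].astype(int) for i in range(3)]
    for z in(.11,.12):
        print(n,z,proj(s,[.5845,.1495,z]))
    k,l,st,ce=cv2.connectedComponentsWithStats(((H>15)&(H<38)&(S>90)&(V>100)).astype(np.uint8))
    for i in range(1,k):
        if st[i][4]>100: print(n,st[i],ce[i].round(1),[ray(s,st[i][0]+st[i][2]/2-.5,ce[i][1],z).round(4) for z in (.09,.11)])
    ims.append(s['img'][180:330,170:370] if n=='side' else s['img'][130:280,150:350])
cv2.imwrite('pics/g4.png',cv2.resize(np.hstack(ims),(800,300),interpolation=cv2.INTER_CUBIC)[:,:,::-1])
```

```text
[ 0.06697886  0.58373672 -0.57016008] [ 0.52220788 -0.13484138  0.20653884]
side 0.11 [243.47042029 244.21109327]
side 0.12 [242.93758274 240.79514507]
side [490   0  33  37 331] [507.3   6.8] [array([ 0.4236, -1.0207,  0.09  ]), array([ 0.4205, -0.9683,  0.11  ])]
side [306 111  21  27 459] [316.  123.7] [array([ 0.6471, -0.208 ,  0.09  ]), array([ 0.6358, -0.1854,  0.11  ])]
side [230 234  29  34 744] [244.8 250.3] [array([0.5858, 0.1492, 0.09  ]), array([0.5767, 0.1587, 0.11  ])]
top 0.11 [240.52280787 206.71841841]
top 0.12 [240.1283245  206.27122679]
top [413 161  29  26 564] [426.8 173.7] [array([ 0.6473, -0.2065,  0.09  ]), array([ 0.6443, -0.2001,  0.11  ])]
top [229 195  24  24 451] [240.7 206.9] [array([0.5859, 0.151 , 0.09  ]), array([0.5842, 0.1495, 0.11  ])]
```

View pics/g4.png

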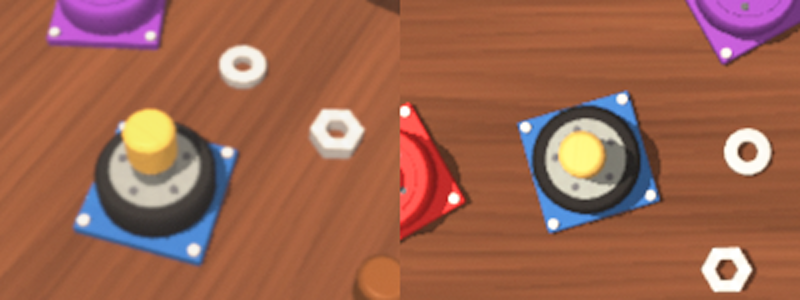

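The cap stands upright, centred on the axle and level with the finished one (side pixel (244.8, 250.3), which maps to the expected centre at z=0.09). I hand in.

```bash
python3 -c "
from plant import manip
print(manip.job_done())"
```

```text
the job is handed in; nothing more can be done
None
```

I pressed the brass cap onto the bare axle, let go and handed the job in at about 11 s; the images show it upright, centred and fully home, and I never touched the dark cap, but the hand-in returned no verdict.

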